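# Shim the rocking bench scale

## Robot

A 6-joint arm with a two-finger parallel gripper is mounted at the origin on the work surface. World frame = base frame: x ahead of the robot, y to its left, z up, the work surface at z = 0. Lengths are in m, angles in rad, forces in N, time in s.
With the tool pointing down it reaches from about 0.35 to 0.975 m from the base axis. Payload 4.9 kg.
Tool frame: the origin (TCP) lies on the centre line of the jaws, within the pads' length; the fingertips stand 8 mm ahead of it and the grasp point (between the pads) lies 11 mm behind it; z points along the fingers, y is the line along which they close (so a half turn about z gives the same grasp; the last joint's range is limited). The gripper opens to 85 mm and grips with 20 to 120 N. Pads are 22 mm wide; open, the fingers measure 114 mm over their backs; the gripper's body (76 mm by 85 mm) begins 54 mm behind the grasp point. The pads swing forward as they close: fully open they stand 13 mm farther back than shut.
Start: joints at [-1.252, 0.053, 1.613, -0, 1.476, -0.119], TCP at [0.265, -0.566, 0.239] pointing down, gripper open.
Joint ranges: [-3.01, 3.01], [-1.01, 2.22], [0.06, 2.58], [-1.02, 4.17], [0.09, 2.62], [-3.14, 3.14]. Speed limits (rad/s): [2.57, 2.57, 3.14, 3.14, 3.14, 3.14].

## Interface

Orientations are given as a 3x3 rotation matrix whose columns are the frame's x, y, z axes.
In Python, from station import r gives the robot as it stands. The module is installed in compiled form; this text tells all that it offers.
- The arm moves only by the shell command python3 -m pendant 'ROWS' [FORCE]. ROWS is JSON, a list of rows, each a list of 3 entries, a list of its own where there are three numbers: the gripper's target within -1 to 1 (shut at 1, half-way at 0, fully open at -1), then the shift along the tool's x, y, z each as a share of 300 mm, from -1 to 1, then the turn, a rotation vector about the tool's x, y, z each as a share of 180 degrees, from -1 to 1. In form: [[jaw, [x, y, z], [wx, wy, wz]], ...]. A call has 1 to 20 rows; each row shifts and turns the commanded pose from where the row before left it, along the tool's axes as they then stand; what a row does not reach is not made up. A row lasts 1/12 s, in which the tool goes at most 41.7 mm and 7.16 degrees, less where a joint would pass 70% of its speed; a pose out of reach is approached as far as the arm can. A call with a number of a shift or a turn outside -1 to 1 is refused whole. A call with a gripper value outside its range is refused whole. The fingers move at their own pace and stop on an object; FORCE is the grip in N (left out, the last holds). Time passes only in rows, so rows that do not move let the fingers close. It gives the time, the measured TCP pose, the force, the opening and the grip force at its end, in the units of the state.
- r.state(): the state, without advancing time (a new reading comes with each control period).
- r.read_camera(name): name is "scene" or "top" or "wrist"; returns a dict with "image" (400x640x3 uint8, red, green, blue), "intrinsics" (3x3 intrinsics, pixels), "D" ([k1, k2, p1, p2, k3] as OpenCV has them; the pictures are not rectified), "position" and "rotation" of the camera in the world; the wrist camera has in their place "hand_eye" (4x4, takes a point from camera to tool coordinates, whose origin is the TCP and whose axes are the flange's). Camera axes: x right, y down, z forward; pixel columns grow to the right and rows downward; lengths in m; the calibration is good to about 2 mm. A picture is of the moment at which its call begins: read the wrist's pose just before it. There is no depth.
- r.hand_in(): hands the job in; it is judged then, once.
The state is a dict: "clock": time; "joint_positions": joint angles; "joint_velocities": joint speeds; "joint_torque": joint torques, N m; "eef_pos": TCP position; "tool_rot": TCP orientation; "ft_force": force on the tool from outside, world axes, zero at the start; "wrist_torque": the same for the moment, N m; "width": finger opening in m; "finger_force": force on a finger pad.
Only numpy, scipy, OpenCV 4.12 (cv2) and the standard library are available. Lean on these libraries where they do the work, as an engineer would, in place of code of your own. Each camera call takes 0.05 s, during which the arm holds its last target. There are 200 camera calls.

## Task

The blue bench scale rocks because the foot under its red-capped levelling screw is too short. Push the orange wedge along the bench, thin end first, under that foot until the scale stands level on all its feet and no longer rocks, with that foot bearing on the wedge, and leave it there. Only push the wedge, never grip it or lift it off the bench; do not touch the scale or shove it out of place, and leave everything else alone.

Things in the scene. Friction and masses are not known exactly. Their poses are not given: they have to be found in the camera images.
- scale: blue bench scale, housing 170 x 200 mm, steel pan on top at 111 mm, about 2.5 kg, on four black ball feet (36 mm diameter) on outrigger arms, at x = +-100, y = +-120 mm; arms and housing start 45 mm above the bench. Origin: amid the feet, at their lowest points; z is the pan's upward normal. It starts leaning 2 to 4 degrees on the short foot
- short_foot (a point): lowest point of the short foot's ball (36 mm diameter) at x = -100, y = -120 mm of the scale; a red cap sits on its screw, 78 mm above this point. The foot is screwed up by 5 to 10 mm and stays so: the wedge must make good that height. It rests on the bench at the start
- far_foot (a point): lowest point of the foot diagonally opposite, at x = +100, y = +120 mm of the scale: in the air at the start, on the bench (z = 0) once the scale no longer rocks. Until it lands the scale turns about the line through the other two feet; after that, more wedge takes 2 to 4 times the push (about 3 N before) and tips the scale out of level the other way or shoves it
- wedge: orange wedge, 120 mm long, 56 mm wide, 90 g, flat underside, thickness rising evenly from 2 mm at the thin end to 22 mm at the back (1 in 6). Origin: centre of its underside; x points along it to the thin end, z up. It starts with the thin end roughly towards the short foot, some 30 to 110 mm from it. Friction keeps it in place once it is under the foot
- wedge_back (a point): centre of the wedge's upright back face (56 mm wide, 22 mm high), 60 mm behind its origin and 11 mm above the underside
- wedge_tip (a point): middle of the wedge's thin edge, at the underside, 60 mm ahead of its origin
- gesso_pot: off-white plaster-crusted pot, 80 mm across, 95 mm high, a bystander; origin at its underside
- water_bottle: clear plastic bottle with blue cap, 64 mm across, 200 mm high, a bystander; origin at its underside
- jar_red: small glass jar with red cap, 48 mm across, 60 mm high, a bystander; origin at its underside
- jar_gold: small amber jar with yellow cap, 48 mm across, 60 mm high, a bystander; origin at its underside
- frame_corner: L-shaped cream frame corner sample, legs 110 mm, 27 mm high, a bystander; origin at its underside
- tape_roll: yellow tape roll lying flat, 90 mm across, 24 mm high, a bystander; origin at its underside
- screwdriver: screwdriver lying flat, a bystander; origin at its underside
Mind the look-alikes: they are no part of the job. What is meant by the wedge is not green or yellow, and is the larger of those in its own colour.

How it is judged:
On the way:
1. the wedge's thin end is under the short foot and takes its load (x of short_foot in the frame of wedge below 0.055 m and contact force between wedge and scale above 0.5 N), for 0.1 s.
At the end, for the whole second after the job is handed in: the short foot stands on the wedge (at least 1 N, within 24 mm of its centreline), the wedge lies flat on the bench, the opposite foot is down (less than 1.8 mm off the bench), the scale is level within 0.8 degrees, and both are at rest (angle between scale's own z axis and vertical below 0.014 rad and height (world z) of far_foot below 0.0018 m and contact force between wedge and scale above 1 N and y of short_foot in the frame of wedge between -0.024 and 0.024 m and angle between wedge's own z axis and vertical below 0.03 rad and height (world z) of wedge below 0.004 m and linear speed of each of wedge, scale below 0.01 m/s); the robot touches nothing.
It fails at once if the wedge is lifted off the bench or tipped (height (world z) of wedge above 0.01 m or angle between wedge's own z axis and vertical above 0.2 rad).
It fails at once if the wedge is gripped or rammed (over 40 N) (contact force between the fingers and wedge above 40 N).
It fails at once if the robot touches the scale with more than a brush (2 N) (contact force between any of the fingers, the arm and scale above 2 N).
It fails at once if the scale is shoved more than 20 mm out of place (distance of scale from where it was at the start of the episode above 0.02 m).
It fails at once if a bystander is moved more than 20 mm (distance of any of gesso_pot, water_bottle, jar_red, jar_gold, frame_corner, tape_roll, screwdriver from where it was at the start of the episode above 0.02 m).
It also fails if it takes over 48 s, if anything falls off the work surface, if the arm or the gripper's body presses on something with over 40 N, if the wrist force passes 120 N, or if a joint passes its speed limit or range.

## Working session

There is one attempt and no reset: what is moved stays moved. The work goes in short steps, Python scripts to look and compute and a shell command to move; the robot and the scene stay as the last step left them, time stands still between calls to the robot, and variables do not carry over. Pictures are saved under pics/ and viewed, at most 10 in all, crops included, and the job is handed in when it is done.

```bash
mkdir -p pics; cat > h.py <<'E'
import numpy as np, cv2
from station import r
def snap(n,f):
    s=r.state(); c=r.read_camera(n); cv2.imwrite(f,cv2.cvtColor(c["image"],cv2.COLOR_RGB2BGR)); np.save(f[:-4]+'.npy',dict(c=c,s=s),allow_pickle=True); return c
def cam(f):
    d=np.load(f[:-4]+'.npy',allow_pickle=True).item(); c=d['c']; s=d['s']
    if 'hand_eye' in c:
        T=np.eye(4);T[:3,:3]=np.array(s['tool_rot']).reshape(3,3);T[:3,3]=s['eef_pos'];T=T@np.array(c['hand_eye']);return c,T[:3,:3],T[:3,3]
    return c,np.array(c['rotation']).reshape(3,3),np.array(c['position'])
def px2w(f,uv,z):
    c,R,p=cam(f); q=cv2.undistortPoints(np.array([[uv]],float),np.array(c['intrinsics']),np.array(c['D']))[0,0]
    d=R@np.array([q[0],q[1],1]); return p+d*(z-p[2])/d[2]
def w2px(f,P):
    c,R,p=cam(f); P=np.atleast_2d(np.array(P,float))
    return cv2.projectPoints(((P-p)@R),np.zeros(3),np.zeros(3),np.array(c['intrinsics']),np.array(c['D']))[0][:,0]
E
python3 - <<'E'
from h import *
for n in ("top","scene"):
    c=snap(n,f"pics/{n}0.png"); print(n,c["position"],c["rotation"])
s=r.state();print(s)
E
```

```text
top [0.31219452 0.04371814 1.47104305] [[-0.00605371 -0.98419237  0.17699923]
 [-0.99993272  0.00770925  0.00866716]
 [-0.00989469 -0.17693485 -0.98417283]]
scene [1.18114232 0.77710452 0.84781416] [[-0.7501699   0.43489889 -0.49810448]
 [ 0.66087264  0.46782596 -0.58684429]
 [-0.02219172 -0.76941655 -0.63836173]]
{'clock': 0.1, 'joint_positions': array([-1.25200528e+00,  5.33101672e-02,  1.61415289e+00, -2.82928583e-05,
        1.47601784e+00, -1.18999566e-01]), 'joint_velocities': array([-8.22422015e-04, -1.34404565e-03, -1.45581660e-03,  7.45058050e-04,
       -1.26873370e-03, -2.35564407e-06]), 'joint_torque': array([ 3.00138026e-04, -3.94900811e+01, -3.71365178e+01, -9.20293201e-05,
        3.85876803e-03, -9.52222365e-06]), 'eef_pos': array([ 0.26478133, -0.56553088,  0.23817624]), 'tool_rot': array([[ 9.05689435e-01,  4.23941346e-01, -6.18558259e-04],
       [ 4.23941752e-01, -9.05687699e-01,  1.78427852e-03],
       [ 1.96208831e-04, -1.87823487e-03, -9.99998217e-01]]), 'ft_force': array([ 0.70847021, -0.4522934 , -0.54443309]), 'wrist_torque': array([ 0.04657857,  0.02956247, -0.00466676]), 'finger_force': 0.0, 'width': 0.08532047382320858}
```

View pics/top0.png

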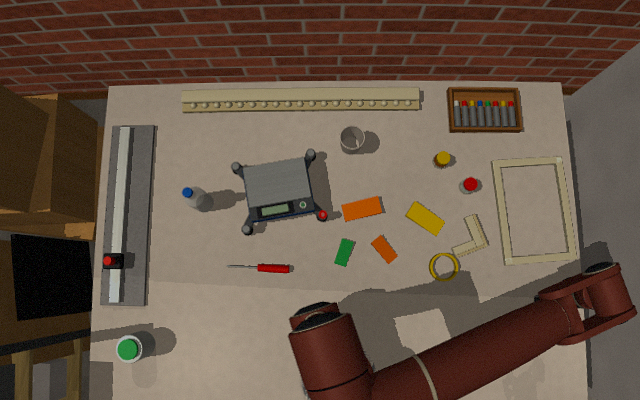

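View pics/scene0.png

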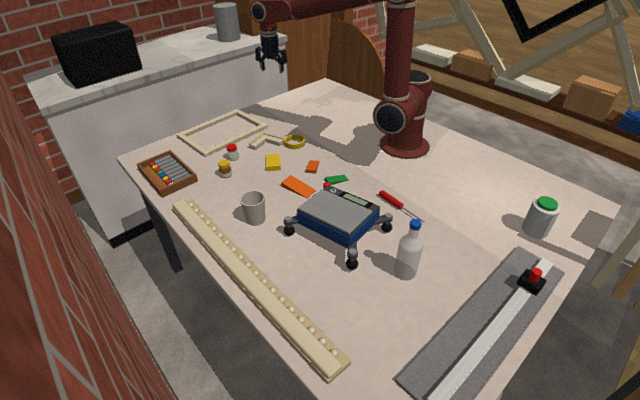

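```bash
python3 - <<'E'
from h import *
i=cv2.imread('pics/top0.png')[140:270,225:455]
cv2.imwrite('pics/c1.png',cv2.resize(i,None,fx=3.4,fy=3.4,interpolation=cv2.INTER_CUBIC))
i=cv2.imread('pics/scene0.png')[165:275,265:405]
cv2.imwrite('pics/c2.png',cv2.resize(i,None,fx=5,fy=5,interpolation=cv2.INTER_CUBIC))
E
```

```text
(no output)
```

View pics/c1.png

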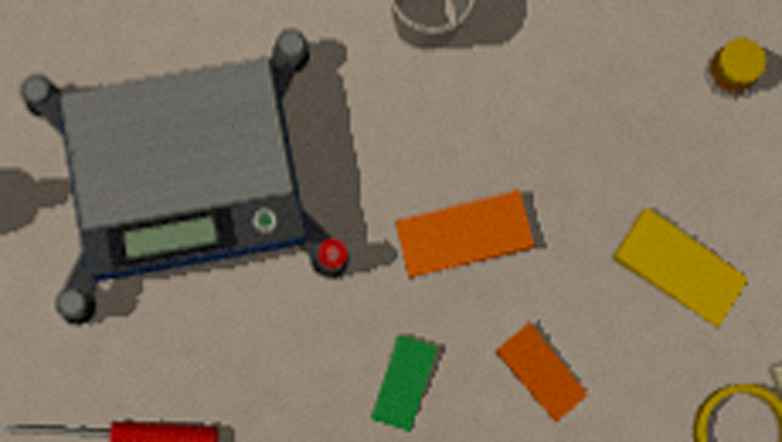

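View pics/c2.png

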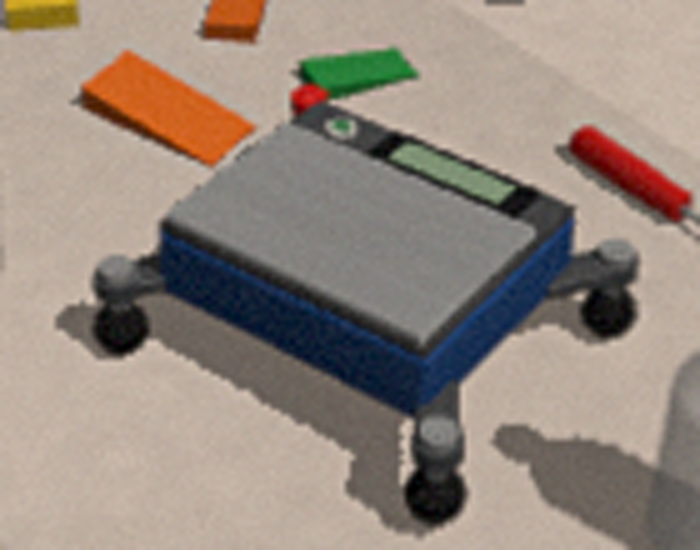

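```bash
python3 - <<'E'
from h import *
np.set_printoptions(precision=4,suppress=True)
f='pics/top0.png'
P=lambda u,v,z:px2w(f,((u+.5)/3.4-.5+225,(v+.5)/3.4-.5+140),z)
t1,t2=P(397,220,.002),P(411,277,.002); b1,b2=P(520,190,.022),P(532,247,.022)
tip=(t1+t2)/2;back=(b1+b2)/2;d=tip-back
print(t1,t2,b1,b2,'W',np.linalg.norm(t1-t2),np.linalg.norm(b1-b2),'L',np.linalg.norm(d[:2]),'yaw',np.degrees(np.arctan2(d[1],d[0])))
cap=P(332,254,.078);print('tip',tip,'back',back,'cap',cap)
A=P(38,92,.083);B=P(291,50,.085-.01);C=P(76,303,.075)
print('feet far,',A,B,C, 'dists',[np.linalg.norm((x-cap)[:2]) for x in(A,B,C)])
e=(cap-back)[:2];print('dir back->cap',np.degrees(np.arctan2(e[1],e[0])),np.linalg.norm(e))
E
```

```text
[ 0.5415 -0.0168  0.002 ] [ 0.4869 -0.0292  0.002 ] [ 0.566  -0.1322  0.022 ] [ 0.5118 -0.1419  0.022 ] W 0.05597046279895029 0.05507374272140307 L 0.11669279574916142 yaw 102.21569854998776
tip [ 0.5142 -0.023   0.002 ] back [ 0.5389 -0.137   0.022 ] cap [0.4992 0.0451 0.078 ]
feet far, [0.6499 0.3135 0.083 ] [0.6894 0.0815 0.075 ] [0.4567 0.2756 0.075 ] dists [np.float64(0.3077594559003919), np.float64(0.1936392438230866), np.float64(0.23429703185842202)]
dir back->cap 102.29346261716228 0.18645886614552357
```

```bash
python3 -c "
from station import r;print(r.read_camera('wrist')['hand_eye'])"
python3 -m pendant '[[0.4,[0,0,0],[0,0,-0.039]],[0.4,[0,0,0],[0,0,-0.039]],[0.4,[0,0,0],[0,0,-0.039]],[0.4,[0,0,0],[0,0,-0.039]],[0.4,[0,0,0],[0,0,-0.039]],[0.4,[0,0,0],[0,0,-0.039]],[0.4,[0,0,0],[0,0,-0.039]],[0.4,[0,0,0],[0,0,-0.039]],[0.4,[0,0,0],[0,0,-0.039]],[0.4,[0,0,0],[0,0,-0.039]],[0.4,[0,0,0],[0,0,-0.039]]]'
python3 -m pendant '[[0.4,[0.089,0.1,0],[0,0,0]],[0.4,[0.089,0.1,0],[0,0,0]],[0.4,[0.089,0.1,0],[0,0,0]],[0.4,[0.089,0.1,0],[0,0,0]],[0.4,[0.089,0.1,0],[0,0,0]],[0.4,[0.089,0.1,0],[0,0,0]],[0.4,[0.089,0.1,0],[0,0,0]],[0.4,[0.089,0.1,0],[0,0,0]],[0.4,[0.089,0.1,0],[0,0,0]],[0.4,[0.089,0.1,0],[0,0,0]],[0.4,[0.089,0.1,0],[0,0,0]],[0.4,[0.089,0.1,0],[0,0,0]],[0.4,[0,0,0],[0,0,0]]]'
python3 - <<'E'
from h import *
snap('wrist','pics/w1.png')
E
```

```text
[[ 1.00489579e-03 -9.55427905e-01 -2.95222813e-01  7.55396121e-02]
 [ 9.99999493e-01  9.78246432e-04  2.37960425e-04 -9.50784025e-04]
 [ 6.14466333e-05 -2.95222903e-01  9.55428403e-01 -1.34126015e-01]
 [ 0.00000000e+00  0.00000000e+00  0.00000000e+00  1.00000000e+00]]
clock: 1.07
eef_pos: [0.2649, -0.5658, 0.2388]
tool_rot: [[-0.219, 0.976, -0.0], [0.976, 0.219, 0.001], [0.001, -0.0, -1.0]]
ft_force: [-0.1, -0.3, 0.6]
width: 0.0256
finger_force: 0.0
clock: 2.15
eef_pos: [0.551, -0.1708, 0.239]
tool_rot: [[-0.22, 0.976, 0.001], [0.976, 0.22, 0.003], [0.002, 0.002, -1.0]]
ft_force: [-1.2, 0.1, -1.3]
width: 0.0258
finger_force: 0.0
```

View pics/w1.png

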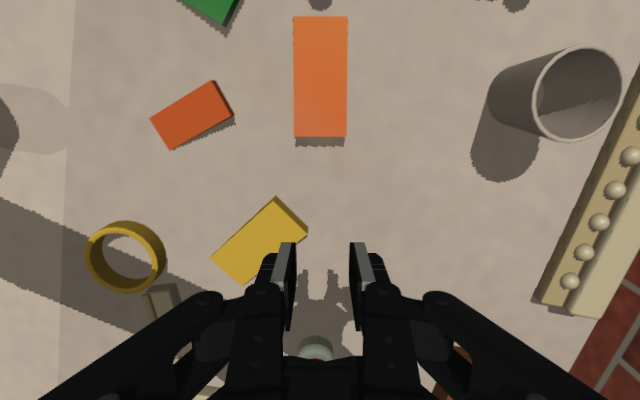

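```bash
python3 - <<'E'
from h import *
np.set_printoptions(precision=4,suppress=True)
f='pics/w1.png'; s=np.load('pics/w1.npy',allow_pickle=True).item()['s'];R=np.array(s['tool_rot']);p=np.array(s['eef_pos'])
for n,a,b,z in(('tip',(293,16),(347,16),.002),('back',(294,137),(347,137),.022)):
    A,B=px2w(f,a,z),px2w(f,b,z);m=(A+B)/2;print(n,m,np.linalg.norm(A-B),'tool',R.T@(m-p))
for q in ((0.501,0.0485,0),(.499,.045,0)): print('foot tool',R.T@(np.array(q)-p))
print('yellow',R.T@(px2w(f,(275,197),.0)-p),R.T@(px2w(f,(308,232),.022)-p))
E
```

```text
tip [ 0.5148 -0.0187  0.002 ] 0.055187504926072696 tool [ 0.1557 -0.0024  0.2374]
back [ 0.5417 -0.1362  0.022 ] 0.05643684067130655 tool [ 0.0352 -0.0018  0.2171]
foot tool [ 0.2243 -0.001   0.2395]
foot tool [ 0.2213 -0.0038  0.2395]
yellow [-0.0383 -0.0563  0.2388] [-0.0741 -0.0164  0.2168]
```

```bash
python3 -m pendant '[[0.4,[0,-0.0067,0],[0,0.028,0]],[0.4,[0,0,0],[0,0.028,0]],[0.4,[0,0,0],[0,0.028,0]],[0.4,[-0.0315,0,0.1175],[0,0,0]],[0.4,[-0.0315,0,0.1175],[0,0,0]],[0.4,[-0.0315,0,0.1175],[0,0,0]],[0.4,[-0.0315,0,0.1175],[0,0,0]],[0.4,[-0.0315,0,0.1175],[0,0,0]],[0.4,[-0.0315,0,0.1175],[0,0,0]],[0.4,[0,0,0],[0,0,0]],[0.4,[0,0,0],[0,0,0]]]'
python3 - <<'E'
from h import *
snap('wrist','pics/w2.png')
E
```

```text
clock: 3.12
eef_pos: [0.544, -0.1759, 0.0183]
tool_rot: [[-0.203, 0.977, -0.06], [0.943, 0.212, 0.258], [0.265, -0.004, -0.964]]
ft_force: [0.2, 0.3, 0.8]
width: 0.0255
finger_force: 0.0
```

View pics/w2.png

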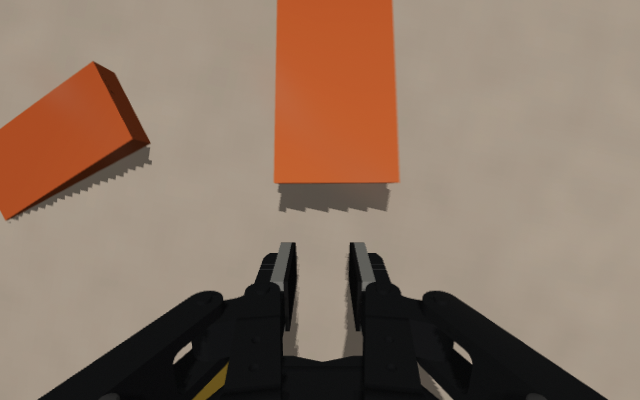

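```bash
python3 - <<'E'
from h import *
np.set_printoptions(precision=4,suppress=True)
f='pics/w2.png'; s=np.load('pics/w2.npy',allow_pickle=True).item()['s'];R=np.array(s['tool_rot']);p=np.array(s['eef_pos'])
h=R[:,0].copy();h[2]=0;h/=np.linalg.norm(h);l=R[:,1]
def q(n,P):print(n,P,'fwd',(P-p)@h,'lat',(P-p)@l)
A,B=px2w(f,(275,182),.022),px2w(f,(399,182),.022);print(np.linalg.norm(A-B));q('back',(A+B)/2)
A,B=px2w(f,(277,0),.012),px2w(f,(392,0),.012);q('mid',(A+B)/2);print(np.linalg.norm(A-B))
q('foot',np.array([.501,.0485,0]))
q('tip',np.array([.5148,-.0187,0]))
print('h',np.degrees(np.arctan2(h[1],h[0])))
E
```

```text
0.05523477044475857
back [ 0.5418 -0.1351  0.022 ] fwd 0.0403956184476951 lat 0.006411462238601732
mid [ 0.5226 -0.0512  0.012 ] fwd 0.12638289055231344 lat 0.005539372184879615
0.0542481784153677
foot [0.501  0.0485 0.    ] fwd 0.22841390806912013 lat 0.00560922631270554
tip [ 0.5148 -0.0187  0.    ] fwd 0.15981493998833768 lat 0.0048451464613053045
h 102.1721939589073
```

```bash
python3 -m pendant '[[0.4,[-0.0035,0.02,0.0128],[0,0,0]],[0.4,[0.0322,0,0.0087],[0,0,0]],[0.4,[0.0322,0,0.0087],[0,0,0]],[0.4,[0.0193,0,0.0052],[0,0,0]],[0.4,[0.0193,0,0.0052],[0,0,0]],[0.4,[0.0193,0,0.0052],[0,0,0]],[0.4,[0.0193,0,0.0052],[0,0,0]],[0.4,[0.0193,0,0.0052],[0,0,0]],[0.4,[0.0193,0,0.0052],[0,0,0]],[0.4,[0.0193,0,0.0052],[0,0,0]],[0.4,[0.0193,0,0.0052],[0,0,0]],[0.4,[0.0193,0,0.0052],[0,0,0]],[0.4,[0.0193,0,0.0052],[0,0,0]],[0.4,[0,0,0],[0,0,0]]]'
python3 - <<'E'
from h import *
snap('wrist','pics/w3.png');snap('top','pics/t3.png');snap('scene','pics/s3.png')
a=cv2.imread('pics/w3.png')
b=cv2.resize(cv2.imread('pics/t3.png')[170:250,290:410],None,fx=3.3,fy=3.3,interpolation=cv2.INTER_CUBIC)
c=cv2.resize(cv2.imread('pics/s3.png')[165:245,265:385],None,fx=3.3,fy=3.3,interpolation=cv2.INTER_CUBIC)
a=cv2.resize(a[:360,100:520],None,fx=.75,fy=.75)
o=np.zeros((270+264,792,3),np.uint8);o[:a.shape[0],:a.shape[1]]=a;o[270:,:396]=b;o[270:,396:]=c
cv2.imwrite('pics/m3.png',o)
E
```

```text
clock: 4.33
eef_pos: [0.5346, -0.0955, 0.0161]
tool_rot: [[-0.206, 0.977, -0.057], [0.943, 0.214, 0.256], [0.262, -0.001, -0.965]]
ft_force: [0.8, 1.1, 0.0]
width: 0.0256
finger_force: 0.0
```

View pics/m3.png

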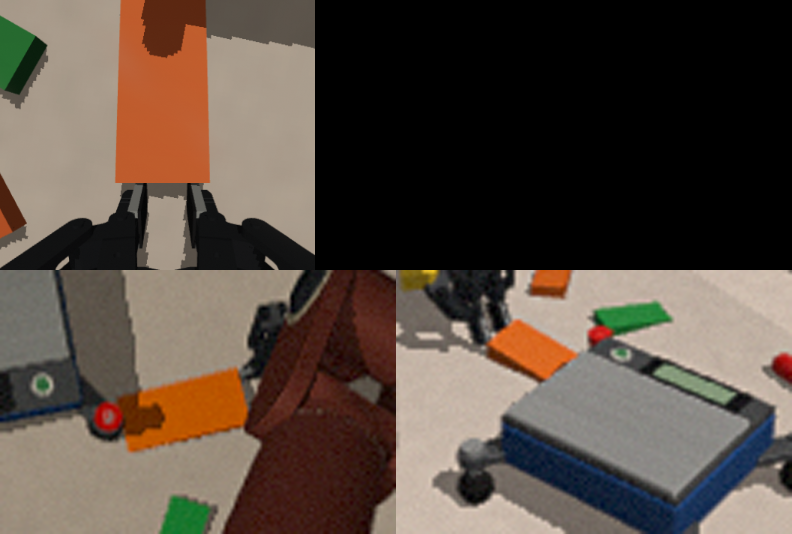

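```bash
cat > m.py <<'E'
from h import *
np.set_printoptions(precision=4,suppress=True)
def go(f,bl,br,tl,tr,zt):
    s=np.load(f[:-4]+'.npy',allow_pickle=True).item()['s'];R=np.array(s['tool_rot']);p=np.array(s['eef_pos'])
    h=R[:,0].copy();h[2]=0;h/=np.linalg.norm(h);l=R[:,1]
    b=(px2w(f,bl,.022)+px2w(f,br,.022))/2; t=(px2w(f,tl,zt)+px2w(f,tr,zt))/2; d=(t-b)[:2];d/=np.linalg.norm(d)
    e=np.array([.501,.0485])-b[:2]
    print('back',b,'fwd',(b-p)@h,'lat',(b-p)@l,'yaw',np.degrees(np.arctan2(d[1],d[0])),'foot from tip',e@d-.12,'foot lat(right+)',e@np.array([d[1],-d[0]]),'ft',s['ft_force'])
E
python3 - <<'E'
from m import *
go('pics/w3.png',(254.5,243),(380,243),(262,0),(373,0),.009)
E
```

```text
back [ 0.5294 -0.0829  0.022 ] fwd 0.01345729542747526 lat -0.0023369994367366574 yaw 102.43200327300984 foot from tip 0.014427567108252715 foot lat(right+) 0.000560304775394921 ft [0.8149 1.0628 0.0465]
```

```bash
python3 -m pendant '[[0.4,[0.0129,0,0.0035],[0,0,0]],[0.4,[0.0129,0,0.0035],[0,0,0]],[0.4,[0.0129,0,0.0035],[0,0,0]],[0.4,[0.0129,0,0.0035],[0,0,0]],[0.4,[0.0064,0,0.0017],[0,0,0]]]' | egrep 'eef_pos|ft_f'
python3 -m pendant '[[0.4,[0.0064,0,0.0017],[0,0,0]],[0.4,[0.0064,0,0.0017],[0,0,0]],[0.4,[0.0064,0,0.0017],[0,0,0]]]' | egrep 'eef_pos|ft_f'
python3 -m pendant '[[0.4,[0.0064,0,0.0017],[0,0,0]],[0.4,[0.0064,0,0.0017],[0,0,0]]]' | egrep 'eef_pos|ft_f'
python3 -m pendant '[[0.4,[0.0064,0,0.0017],[0,0,0]],[0.4,[0.0064,0,0.0017],[0,0,0]]]' | egrep 'eef_pos|ft_f'
python3 - <<'E'
from h import *
snap('wrist','pics/w4.png');snap('top','pics/t4.png');snap('scene','pics/s4.png')
a=cv2.imread('pics/w4.png')
b=cv2.resize(cv2.imread('pics/t4.png')[170:250,290:410],None,fx=3.3,fy=3.3,interpolation=cv2.INTER_CUBIC)
c=cv2.resize(cv2.imread('pics/s4.png')[165:245,265:385],None,fx=3.3,fy=3.3,interpolation=cv2.INTER_CUBIC)
a=cv2.resize(a[:360],None,fx=.75,fy=.75)
o=np.zeros((270+264,792,3),np.uint8);o[:a.shape[0],:a.shape[1]]=a;o[270:,:396]=b;o[270:,396:]=c
cv2.imwrite('pics/m4.png',o)
E
```

```text
eef_pos: [0.5322, -0.0805, 0.017]
ft_force: [2.2, -5.6, 0.1]
eef_pos: [0.531, -0.0749, 0.017]
ft_force: [0.2, -5.8, -0.8]
eef_pos: [0.5301, -0.0709, 0.0169]
ft_force: [1.0, -5.2, 0.1]
eef_pos: [0.5292, -0.067, 0.0169]
ft_force: [1.5, -5.9, 0.4]
```

View pics/m4.png

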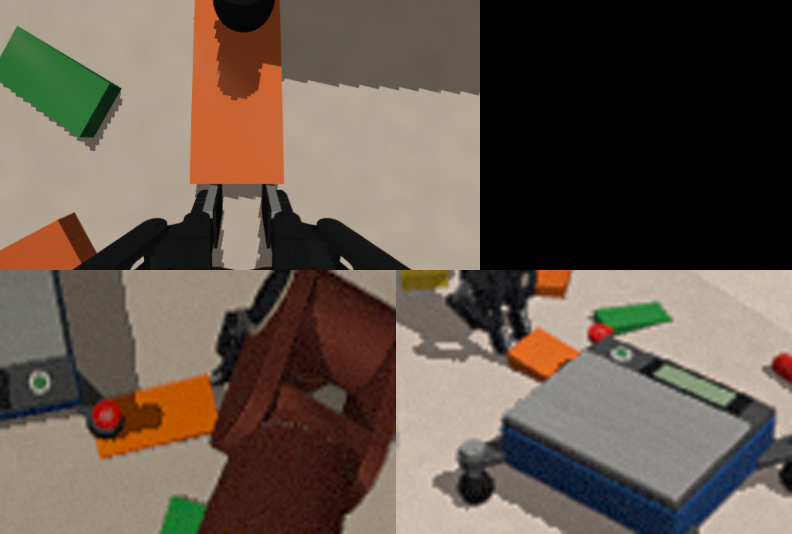

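```bash
for i in 1; do
python3 -m pendant '[[0.4,[0.0064,0,0.0017],[0,0,0]],[0.4,[0.0064,0,0.0017],[0,0,0]]]' | egrep 'eef_pos|ft_f'; done
python3 -m pendant '[[0.4,[0.0064,0,0.0017],[0,0,0]],[0.4,[0.0064,0,0.0017],[0,0,0]]]' | egrep 'eef_pos|ft_f'
cat > tr.py <<'E'
import sys
from h import *
# track scene points (scene cam) against start: near foot, far foot, left foot ball, pan corners
def tr(cam,i,pts,w=9):
    A=cv2.imread(f'pics/{cam}0.png',0) ;B=cv2.imread(f'pics/{cam[0]}{i}.png',0)
    P=np.array(pts,np.float32)[:,None]
    q,st,e=cv2.calcOpticalFlowPyrLK(A,B,P,None,winSize=(13,13),maxLevel=1)
    return np.round((q-P)[:,0],2).tolist()
i=sys.argv[1]
snap('top',f'pics/t{i}.png');snap('scene',f'pics/s{i}.png');snap('wrist',f'pics/w{i}.png')
for k in [x for x in sys.argv[1:]]:
    print(k,'scene: panfar,panB,panC,ballA,ballB,ballC',tr('scene',k,[(350,234),(298,211),(379,207),(352,263),(289,230),(387,227)]))
    print(k,'top: cap, A,B,C',tr('top',k,[(322.6,214.7),(236,167),(310.5,155),(247.3,229)]))
E
python3 tr.py 5 3 4
```

```text
eef_pos: [0.528, -0.0626, 0.0167]
ft_force: [1.8, -4.2, -0.2]
eef_pos: [0.5269, -0.0584, 0.0166]
ft_force: [1.2, -4.8, -0.7]
5 scene: panfar,panB,panC,ballA,ballB,ballC [[-0.029999999329447746, 2.2799999713897705], [-0.18000000715255737, 0.8199999928474426], [0.07000000029802322, 0.6600000262260437], [-0.1599999964237213, 1.5499999523162842], [-0.15000000596046448, 0.20000000298023224], [-0.07000000029802322, 0.17000000178813934]]
5 top: cap, A,B,C [[-0.17000000178813934, -0.18000000715255737], [-0.14000000059604645, 0.07999999821186066], [-0.4099999964237213, -0.11999999731779099], [-0.3400000035762787, -0.33000001311302185]]
3 scene: panfar,panB,panC,ballA,ballB,ballC [[-0.009999999776482582, 0.20000000298023224], [0.05999999865889549, 0.11999999731779099], [-0.10000000149011612, 0.05999999865889549], [-0.029999999329447746, -0.019999999552965164], [-0.019999999552965164, -0.05999999865889549], [-0.05000000074505806, -0.05999999865889549]]
3 top: cap, A,B,C [[0.15000000596046448, -0.03999999910593033], [0.15000000596046448, 0.15000000596046448], [-0.009999999776482582, 0.20999999344348907], [0.07000000029802322, -0.07000000029802322]]
4 scene: panfar,panB,panC,ballA,ballB,ballC [[0.05999999865889549, 1.7599999904632568], [-0.029999999329447746, 0.6399999856948853], [0.07999999821186066, 0.550000011920929], [-0.1599999964237213, 1.2000000476837158], [-0.10999999940395355, 0.11999999731779099], [-0.019999999552965164, 0.10999999940395355]]
4 top: cap, A,B,C [[0.10999999940395355, -0.12999999523162842], [-0.10999999940395355, 0.05999999865889549], [-0.3400000035762787, -0.07000000029802322], [-0.27000001072883606, -0.3100000023841858]]
```

```bash

python3 -m pendant '[[0.4,[0.0064,0,0.0017],[0,0,0]],[0.4,[0.0064,0,0.0019],[0,0,0]]]' | egrep 'eef_pos|ft_f'
python3 -m pendant '[[0.4,[0.0064,0,0.0019],[0,0,0]],[0.4,[0.0064,0,0.0019],[0,0,0]]]' | egrep 'eef_pos|ft_f'
python3 tr.py 6 
python3 - <<'E'
from h import *
# scene px per mm drop of far foot, and contact height of ball A now (rough)
a=w2px('pics/scene0.png',[[.652,.31,.018],[.652,.31,.008]]);print(a)
E
```

```text
eef_pos: [0.5259, -0.0542, 0.0164]
ft_force: [1.9, -3.9, -0.4]
eef_pos: [0.525, -0.0501, 0.0164]
ft_force: [1.5, -5.2, -0.7]
6 scene: panfar,panB,panC,ballA,ballB,ballC [[0.0, 2.75], [-0.1599999964237213, 0.9900000095367432], [0.1599999964237213, 0.8500000238418579], [-0.20000000298023224, 1.9199999570846558], [-0.11999999731779099, 0.23999999463558197], [-0.05999999865889549, 0.23000000417232513]]
6 top: cap, A,B,C [[-0.2800000011920929, -0.33000001311302185], [-0.18000000715255737, 0.029999999329447746], [-0.49000000953674316, -0.3199999928474426], [-0.44999998807907104, -0.38999998569488525]]
[[350.25297307 261.77599901]
 [350.10398325 264.00504161]]
```

```bash

python3 -m pendant '[[0.4,[0.0064,0,0.0019],[0,0,0]],[0.4,[0.0064,0,0.0019],[0,0,0]]]' | egrep 'eef_pos|ft_f'
python3 tr.py 7 
python3 -m pendant '[[0.4,[0.0064,0,0.0019],[0,0,0]]]' | egrep 'eef_pos|ft_f'
python3 -m pendant '[[0.4,[0.0064,0,0.0019],[0,0,0]]]' | egrep 'eef_pos|ft_f'
python3 tr.py 8
```

```text
eef_pos: [0.5243, -0.0465, 0.0164]
ft_force: [1.2, -4.6, 0.3]
7 scene: panfar,panB,panC,ballA,ballB,ballC [[0.07999999821186066, 3.0399999618530273], [-0.1599999964237213, 1.0399999618530273], [0.1599999964237213, 0.9800000190734863], [-0.2800000011920929, 2.059999942779541], [-0.14000000059604645, 0.30000001192092896], [-0.07999999821186066, 0.23000000417232513]]
7 top: cap, A,B,C [[-0.36000001430511475, -0.3799999952316284], [-0.23000000417232513, -0.0], [-0.550000011920929, -0.36000001430511475], [-0.47999998927116394, -0.4099999964237213]]
eef_pos: [0.524, -0.0447, 0.0163]
ft_force: [0.7, -5.3, -0.8]
eef_pos: [0.5236, -0.0427, 0.0163]
ft_force: [2.0, -5.8, 0.8]
8 scene: panfar,panB,panC,ballA,ballB,ballC [[-0.009999999776482582, 3.2200000286102295], [-0.14000000059604645, 1.100000023841858], [0.15000000596046448, 1.059999942779541], [-0.27000001072883606, 2.240000009536743], [-0.14000000059604645, 0.33000001311302185], [-0.07000000029802322, 0.23999999463558197]]
8 top: cap, A,B,C [[-0.4000000059604645, -0.4300000071525574], [-0.25, 0.019999999552965164], [-0.6000000238418579, -0.38999998569488525], [-0.550000011920929, -0.4399999976158142]]
```

```bash

python3 -m pendant '[[0.4,[0.0064,0,0.0019],[0,0,0]]]' | egrep 'eef_pos|ft_f'
python3 -m pendant '[[0.4,[0.0064,0,0.0019],[0,0,0]]]' | egrep 'eef_pos|ft_f'
python3 tr.py 9; python3 - <<'E'
from h import *
c=lambda i:cv2.resize(cv2.imread(f'pics/s{i}.png')[225:280,320:375],None,fx=7,fy=7,interpolation=cv2.INTER_CUBIC)
w=cv2.resize(cv2.imread('pics/w9.png')[:300],None,fx=.65,fy=.65)
cv2.imwrite('pics/s0.png',cv2.imread('pics/scene0.png'))
o=np.zeros((390+195,780,3),np.uint8);o[:385,:385]=c(0);o[:385,390:775]=c(9);o[390:,:416]=w
cv2.imwrite('pics/m9.png',o)
E
```

```text
eef_pos: [0.5232, -0.0409, 0.0163]
ft_force: [1.0, -6.1, 2.2]
eef_pos: [0.5228, -0.0389, 0.0163]
ft_force: [1.0, -5.6, 1.7]
9 scene: panfar,panB,panC,ballA,ballB,ballC [[-0.05000000074505806, 3.4000000953674316], [-0.15000000596046448, 1.1799999475479126], [0.12999999523162842, 1.0700000524520874], [-0.23000000417232513, 2.4100000858306885], [-0.07999999821186066, 0.36000001430511475], [-0.05000000074505806, 0.23999999463558197]]
9 top: cap, A,B,C [[-0.36000001430511475, -0.46000000834465027], [-0.25999999046325684, 0.009999999776482582], [-0.699999988079071, -0.4099999964237213], [-0.5899999737739563, -0.44999998807907104]]
```

View pics/m9.png

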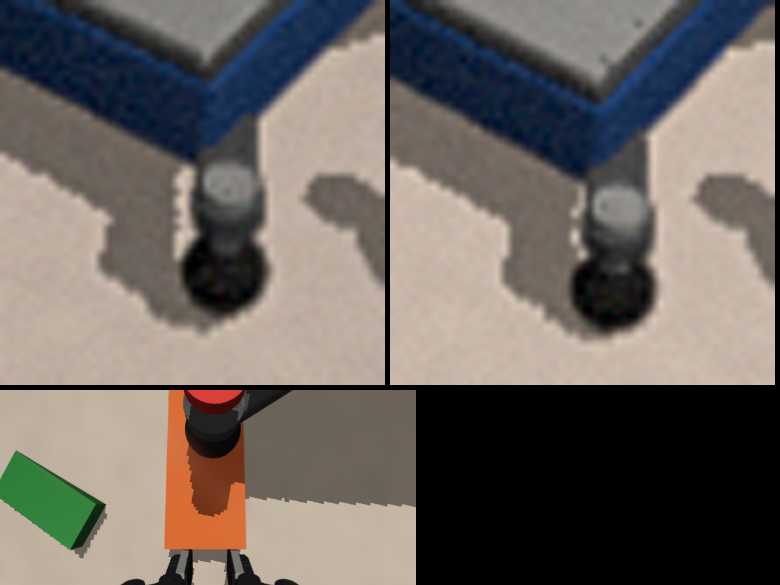

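```bash

python3 -m pendant '[[0.4,[0.0064,0,0.0019],[0,0,0]]]' | egrep 'eef_pos|ft_f'
python3 -m pendant '[[0.4,[0.0032,0,0.0009],[0,0,0]]]' | egrep 'eef_pos|ft_f'
python3 tr.py 10
python3 -m pendant '[[0.4,[0.0032,0,0.0009],[0,0,0]]]' | egrep 'eef_pos|ft_f'
python3 -m pendant '[[0.4,[0.0032,0,0.0009],[0,0,0]]]' | egrep 'eef_pos|ft_f'
python3 tr.py 11
```

```text
eef_pos: [0.5225, -0.0371, 0.0163]
ft_force: [1.0, -7.1, 1.8]
eef_pos: [0.5223, -0.0363, 0.0163]
ft_force: [1.1, -7.8, 1.2]
10 scene: panfar,panB,panC,ballA,ballB,ballC [[-0.0, 3.549999952316284], [-0.12999999523162842, 1.2200000286102295], [0.20000000298023224, 1.1200000047683716], [-0.25999999046325684, 2.450000047683716], [-0.07000000029802322, 0.4000000059604645], [-0.05999999865889549, 0.23999999463558197]]
10 top: cap, A,B,C [[-0.27000001072883606, -0.3799999952316284], [-0.28999999165534973, 0.019999999552965164], [-0.7200000286102295, -0.38999998569488525], [-0.6399999856948853, -0.47999998927116394]]
eef_pos: [0.5223, -0.0357, 0.0164]
ft_force: [1.4, -7.9, 1.9]
eef_pos: [0.5222, -0.0351, 0.0164]
ft_force: [1.7, -10.0, 0.9]
11 scene: panfar,panB,panC,ballA,ballB,ballC [[0.019999999552965164, 3.5799999237060547], [-0.14000000059604645, 1.2300000190734863], [0.23000000417232513, 1.1299999952316284], [-0.25, 2.4600000381469727], [-0.07000000029802322, 0.38999998569488525], [-0.029999999329447746, 0.25]]
11 top: cap, A,B,C [[-0.3799999952316284, -0.4699999988079071], [-0.30000001192092896, 0.009999999776482582], [-0.7200000286102295, -0.4399999976158142], [-0.6299999952316284, -0.47999998927116394]]
```

```bash

python3 -m pendant '[[0.4,[-0.0129,0,-0.0035],[0,0,0]],[0.4,[-0.0322,0,-0.0087],[0,0,0]],[0.4,[-0.0643,0,-0.0175],[0,0,0]],[0.4,[-0.0643,0,-0.0175],[0,0,0]],[0.4,[0.02,0,-0.0965],[0,0,0]],[0.4,[0.02,0,-0.0965],[0,0,0]],[0.4,[0.02,0,-0.0965],[0,0,0]],[0.4,[0,0,0],[0,0,0]],[0.4,[0,0,0],[0,0,0]],[0.4,[0,0,0],[0,0,0]]]'
python3 tr.py 12; python3 - <<'E'
from h import *
c=cv2.resize(cv2.imread('pics/s12.png')[165:275,265:385],None,fx=3.3,fy=3.3,interpolation=cv2.INTER_CUBIC)
w=cv2.resize(cv2.imread('pics/w12.png'),None,fx=.6,fy=.6)
o=np.zeros((370,790,3),np.uint8);o[:363,:396]=c;o[:240,400:784]=w
cv2.imwrite('pics/m12.png',o)
E
```

```text
clock: 9.02
eef_pos: [0.5332, -0.091, 0.1037]
tool_rot: [[-0.205, 0.977, -0.057], [0.943, 0.213, 0.256], [0.263, -0.001, -0.965]]
ft_force: [0.6, 0.1, -0.1]
width: 0.0253
finger_force: 0.0
12 scene: panfar,panB,panC,ballA,ballB,ballC [[0.029999999329447746, 3.549999952316284], [-0.14000000059604645, 1.190000057220459], [0.25, 1.100000023841858], [-0.25, 2.4600000381469727], [-0.07000000029802322, 0.4099999964237213], [-0.029999999329447746, 0.27000001072883606]]
12 top: cap, A,B,C [[-0.4099999964237213, -0.5], [-0.27000001072883606, 0.03999999910593033], [-0.7099999785423279, -0.3799999952316284], [-0.6200000047683716, -0.47999998927116394]]
```

View pics/m12.png

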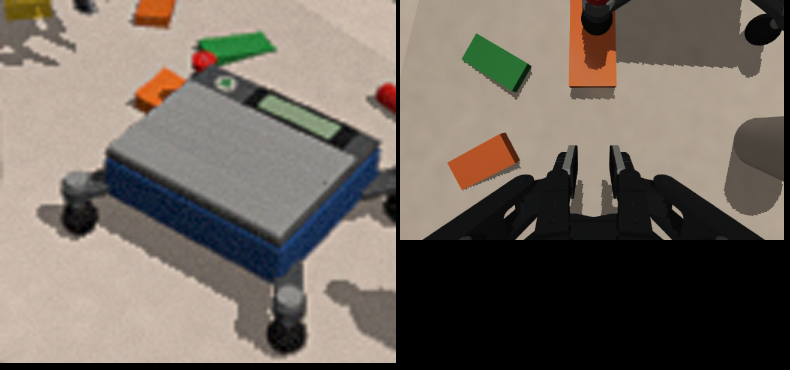

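```bash
python3 -c "
from station import r;print(r.hand_in())"
```

```text
the job is handed in; nothing more can be done
None
```

I pushed the orange wedge under the short foot until the far foot stopped dropping and the push rose from about 5 N to 10 N. The scale kept that pose after I backed the gripper clear, so I handed the job in; no verdict came back, and I inferred level from force and image tracking, not a direct measurement.

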